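# Lay out the pipetting station around the tube rack

## Task

Lay out the pipetting station around the orange tube rack: stand the yellow waste pot beside the rack on the side towards the magnetic stirrer, so that it is between the two, and the blue cooling block beside the rack on the opposite side with its long sides parallel to the rack's; leave about 4 cm of clear bench between the rack and each of them, and centre each on the rack's long side. Stand the white-capped sample jar on top of the cooling block, in the middle, and the amber bottle on the middle of the stirrer's white plate. Never knock any of these four over, and leave the black-capped jar, beaker, dish and timer where they are.

Things in the scene. Friction and masses are not known exactly. Their poses are not given: they have to be found in the camera images.
- rack: Orange tube rack with white-capped microtubes, fixed to the bench: 110 mm long along its x, 70 mm wide along its y, 32 mm high, 48 mm over the tube caps. It stands with its long axis roughly pointing away from the robot (yaw within 0.25 rad), so that its two long sides face left (+y) and right (-y). Origin: centre of the underside; z up. It may stand left or right of the stirrer.
- stirrer: Grey magnetic stirrer, fixed to the bench: 115 x 115 mm, with a round white plate 96 mm across on top; the plate's flat upper face lies 50 mm above the bench. Origin: centre of the underside, under the plate's centre; z up.
- block: Blue aluminium cooling block, loose, about 0.4 kg: 90 mm along its x, 60 mm along its y, 45 mm high, flat top with small dark wells (surface marks only) along the two long sides. Starts with its x axis within 0.6 rad of the robot's x. Origin: centre of the underside; z up.
- jar: Clear sample jar with brown contents and a WHITE cap, loose, about 0.06 kg: upright cylinder 40 mm in diameter, 50 mm high. Origin: centre of the underside; z up.
- bottle: Amber reagent bottle with paper label and brass-coloured cap, loose, about 0.2 kg: straight round body 50 mm in diameter up to 66 mm, then a shoulder, neck and cap (28 mm across), 100 mm high in all. Origin: centre of the underside; z up.
- pot: Yellow waste pot with a red lid, loose, about 0.12 kg: upright cylinder 60 mm in diameter, 70 mm high. Origin: centre of the underside; z up.
- sparejar: Bystander: clear jar with green contents and a BLACK cap, 40 mm in diameter, 50 mm high, loose; leave it where it is. Origin: centre of the underside; z up.
- beaker: Bystander: open greenish glass beaker, 50 mm across the rim, 55 mm high, loose; leave it where it is. Origin: centre of the underside; z up.
- dish: Bystander: flat clear petri dish with pale contents, 60 mm in diameter, 14 mm high, loose; leave it where it is. Origin: centre of the underside; z up.
- timer: Bystander: green bench timer with a grey screen, 55 x 55 mm, 18 mm high, loose; leave it where it is. Origin: centre of the underside; z up.
Not all that is in view belongs to the job. Leave any pink or purple look-alike of the jar alone.

How it is judged:
At the end, for the whole second after the job is handed in: Pot (stirrer side) and block (other side) on the bench, 25 to 55 mm clear of the rack, within 15 mm of its middle; block parallel to it within 0.2 rad; jar within 12 mm of the block's centre, bottle of the plate's, each standing on it; all four upright within 0.1 rad, at rest (((y of stirrer in the frame of rack above 0 m and y of pot in the frame of rack between 0.09 and 0.12 m and y of block in the frame of rack between -0.12 and -0.09 m) or (y of stirrer in the frame of rack below 0 m and y of pot in the frame of rack between -0.12 and -0.09 m and y of block in the frame of rack between 0.09 and 0.12 m)) and x of pot in the frame of rack between -0.015 and 0.015 m and height (world z) of pot between -0.004 and 0.005 m and x of block in the frame of rack between -0.015 and 0.015 m and height (world z) of block between -0.004 and 0.005 m and angle between the x axis of block and the x axis of rack, either way round below 0.2 rad and horizontal distance between jar and block below 0.012 m and z of jar in the frame of block between 0.041 and 0.05 m and horizontal distance between bottle and stirrer below 0.012 m and z of bottle in the frame of stirrer between 0.046 and 0.055 m and angle between each of block, jar, bottle, pot's own z axis and vertical below 0.1 rad and linear speed of each of block, jar, bottle, pot below 0.02 m/s and angular speed of each of block, jar, bottle, pot below 0.2 rad/s); the robot touches nothing.
It fails at once if a bystander (black-capped jar, beaker, dish, timer) was moved by more than 25 mm (distance of any of sparejar, beaker, dish, timer from where it was at the start of the episode above 0.025 m).
It fails at once if the block, jar, bottle or pot was knocked over (tilted by more than 0.8 rad) (angle between any of block, jar, bottle, pot's own z axis and vertical above 0.8 rad).
It also fails if it takes over 99 s, if anything falls off the work surface, if the arm or the gripper's body presses on something with over 40 N, if the wrist force passes 120 N, or if a joint passes its speed limit or range.

## Robot

A 6-joint arm with a two-finger parallel gripper is mounted at the origin on the work surface. World frame = base frame: x ahead of the robot, y to its left, z up, the work surface at z = 0. Lengths are in m, angles in rad, forces in N, time in s.
With the tool pointing down it reaches from about 0.25 to 0.775 m from the base axis. Payload 4 kg.
Tool frame: the origin (TCP) lies at the very end of the fingers, on their centre line; the grasp point (between the pads) lies 19 mm behind it (grip_depth is the distance from the TCP to the grasp point, in m); z points along the fingers, y is the line along which they close (so a half turn about z gives the same grasp; the last joint's range is limited). The gripper opens to 85 mm and grips with 20 to 120 N. Pads are 22 mm wide; open, the fingers measure 114 mm over their backs; the gripper's body (76 mm by 85 mm) begins 54 mm behind the grasp point. The pads swing forward as they close: fully open they stand 13 mm farther back than shut.
Start: joints at [-1.433, 0.087, 1.371, -0, 1.684, -0.103], TCP at [0.131, -0.534, 0.231] pointing down, gripper open.
Joint ranges: [-3.1, 3.1], [-0.76, 2.03], [0.27, 2.55], [-1.08, 4.22], [0.17, 2.65], [-2.57, 2.57]. Speed limits (rad/s): [2.79, 2.79, 3.14, 3.14, 3.14, 3.14].

## Interface

Orientations are given as [roll, pitch, yaw] about the fixed x, y, z axes, in that order (R = Rz(yaw) Ry(pitch) Rx(roll)).
In Python, from workcell import * gives the robot as it stands.
- The arm moves only by the tool step_arm, never from a script. Its argument "plan" is a list of rows, each a list of 5 numbers: the shift along the tool's x, y, z in units of 50 mm (1.0 is 50 mm), then the turn about the tool's z in units of 5 degrees (1.0 is 5 degrees), then the closure, from -1 (fully open) to 1 (shut). A call has 1 to 12 rows; each row shifts and turns the commanded pose from where the row before left it, along the tool's axes as they then stand; what a row does not reach is not made up. A row lasts 1/10 s, in which the tool goes at most 50 mm and 8.59 degrees, less where a joint would pass 70% of its speed; a pose out of reach is approached as far as the arm can. A call is refused whole if a number of a shift passes 1 or a number of a turn 1, either way. A call with a gripper value outside its range is refused whole. The fingers move at their own pace and stop on an object; "grip_force" is the grip in N (left out, the last holds). Time passes only in rows, so rows that do not move let the fingers close. It gives the time, the measured TCP pose, the force, the opening and the grip force at its end, in the units of the state.
- read_state(): the state, without advancing time (a new reading comes with each control period).
- read_camera(name): name is "scene" or "top" or "wrist"; returns a dict with "color" (420x560x3 uint8, red, green, blue), "intrinsics" (3x3 intrinsics, pixels), "distortion" ([k1, k2, p1, p2, k3] as OpenCV has them; the pictures are not rectified), "T" (4x4, takes a point from camera to world coordinates); the wrist camera has in their place "mount" (4x4, takes a point from camera to tool coordinates, whose origin is the TCP and whose axes are the flange's). Camera axes: x right, y up, looking along -z (the intrinsics and any distortion apply to the point x, -y, -z); pixel columns grow to the right and rows downward; lengths in m; the calibration is good to about 2 mm. A picture is of the moment at which its call begins: read the wrist's pose just before it. There is no depth.
- close_job(): hands the job in; it is judged then, once.
The state is a dict: "time": time; "joint_pos": joint angles; "joint_velocities": joint speeds; "tau": joint torques, N m; "ee_pos": TCP position; "orientation": TCP orientation; "ft_force": force on the tool from outside, world axes, zero at the start; "wrist_torque": the same for the moment, N m; "gripper_width": finger opening in m; "gripper_force": force on a finger pad.
Only numpy, scipy, OpenCV 4.12 (cv2) and the standard library are available. Lean on these libraries where they do the work, as an engineer would, in place of code of your own. Each camera call takes 0.05 s, during which the arm holds its last target. There are 200 camera calls.

## Working session

There is one attempt and no reset: what is moved stays moved. The work goes in short steps, Python scripts to look and compute and a tool call to move; the robot and the scene stay as the last step left them, time stands still between calls to the robot, and variables do not carry over. Pictures are saved under pics/ and viewed, at most 14 in all, crops included, and the job is handed in when it is done.

Besides the shell and the picture viewer there is one more tool, called after ">>>" as name(argument=value, ...), one argument or row to a line, values as JSON. step_arm: Moves the arm, as the interface text tells. Its arguments: {"type":"object","properties":{"plan":{"type":"array"},"grip_force":{"type":"number"}},"required":["plan"]}

```bash
mkdir -p pics
cat > h.py <<'E'
from workcell import *
import numpy as np, cv2, pickle
from scipy.spatial.transform import Rotation as R
def grab(n,f):
    s=read_state(); c=read_camera(n)
    if 'T' not in c:
        M=np.eye(4); M[:3,:3]=R.from_euler('xyz',s['orientation']).as_matrix(); M[:3,3]=s['ee_pos']; c['T']=M@c['mount']
    pickle.dump(c,open(f'pics/{f}.pkl','wb')); cv2.imwrite(f'pics/{f}.png',c['color'][:,:,::-1]); return c
def load(f): return pickle.load(open(f'pics/{f}.pkl','rb'))
def ray(c,p):
    u=cv2.undistortPoints(np.array([[p]],float),c['intrinsics'],np.array(c['distortion'],float))[0,0]
    T=np.array(c['T']); return T[:3,3],T[:3,:3]@np.array([u[0],-u[1],-1])
def onz(c,p,z):
    o,d=ray(c,p); return o+d*(z-o[2])/d[2]
def tri(c1,p1,c2,p2):
    A=[];b=[]
    for c,p in((c1,p1),(c2,p2)):
        o,d=ray(c,p); d/=np.linalg.norm(d); P=np.eye(3)-np.outer(d,d); A.append(P); b.append(P@o)
    x=np.linalg.lstsq(np.vstack(A),np.hstack(b),rcond=None)[0]; return x, np.linalg.norm(np.vstack(A)@x-np.hstack(b))
def proj(c,X):
    T=np.linalg.inv(c['T']); X=np.atleast_2d(X)@T[:3,:3].T+T[:3,3]; X=X*[1,-1,-1]
    return cv2.projectPoints(X,np.zeros(3),np.zeros(3),c['intrinsics'],np.array(c['distortion'],float))[0][:,0]
E
python3 - <<'E'
from h import *
for n in('scene','top'):
    c=grab(n,n+'0'); print(n,np.round(c['T'],3).tolist(),c['intrinsics'],c['distortion'])
    cv2.imwrite(f'pics/{n}0b.png',cv2.resize(c['color'][:,:,::-1],(800,600),interpolation=cv2.INTER_CUBIC))
c=grab('wrist','w0');print(c['mount'],read_state())
E
```

```text
scene [[-0.307, -0.826, 0.473, 0.971], [0.952, -0.273, 0.141, 0.164], [0.013, 0.494, 0.87, 0.981], [0.0, 0.0, 0.0, 1.0]] [[448.43892707   0.         276.76626846]
 [  0.         448.43892707 206.76478634]
 [  0.           0.           1.        ]] [0.01632653 0.         0.         0.         0.        ]
top [[-0.02, 0.986, -0.164, 0.321], [-1.0, -0.017, 0.017, 0.026], [0.014, 0.165, 0.986, 0.909], [0.0, 0.0, 0.0, 1.0]] [[384.65606043   0.         282.21851355]
 [  0.         384.65606043 210.87720973]
 [  0.           0.           1.        ]] [0.00909366 0.         0.         0.         0.        ]
[[ 6.99429371e-04  9.51731882e-01  3.06929854e-01  7.80970822e-02]
 [ 9.99999653e-01 -5.26560074e-04 -6.46027473e-04 -7.02317251e-04]
 [-4.53227936e-04  3.06930199e-01 -9.51731920e-01 -1.43264366e-01]
 [ 0.00000000e+00  0.00000000e+00  0.00000000e+00  1.00000000e+00]] {'time': 0.15, 'joint_pos': array([-1.43312947e+00,  8.78528073e-02,  1.37191945e+00, -6.66197390e-06,
        1.68359023e+00, -1.03096322e-01]), 'joint_velocities': array([ 0.00123349, -0.001633  , -0.00589369,  0.00192726,  0.00073513,
        0.00111569]), 'tau': array([ 9.77720410e-04, -3.52373779e+01, -3.13679159e+01, -1.79694171e-04,
        8.04644369e-03, -2.96612910e-06]), 'ee_pos': array([ 0.13108738, -0.53376087,  0.2303648 ]), 'orientation': array([-3.13983154e+00, -1.75554154e-04,  2.40762281e-01]), 'ft_force': array([ 0.43807778,  0.54708055, -0.13547875]), 'wrist_torque': array([ 0.01805876, -0.03068382,  0.01657816]), 'gripper_force': 0.0, 'gripper_width': 0.08538722589478594}
```

View pics/scene0b.png

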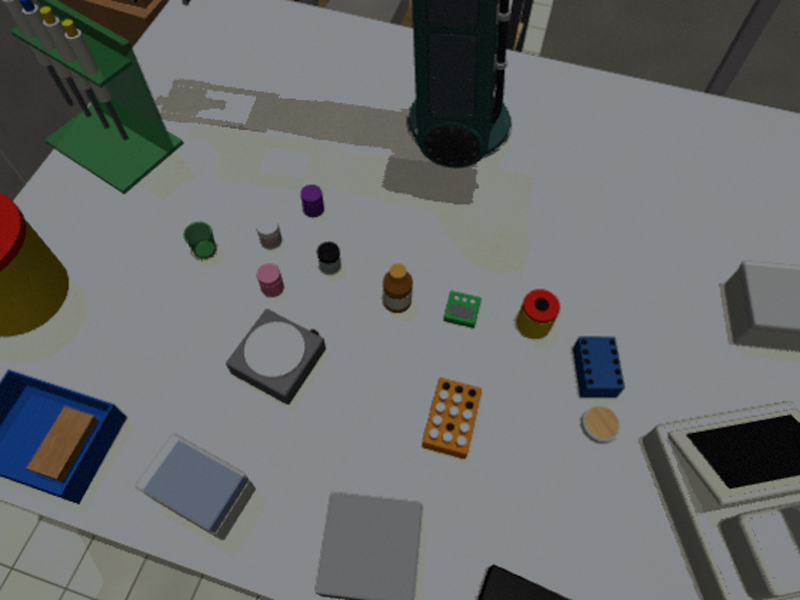

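View pics/top0b.png

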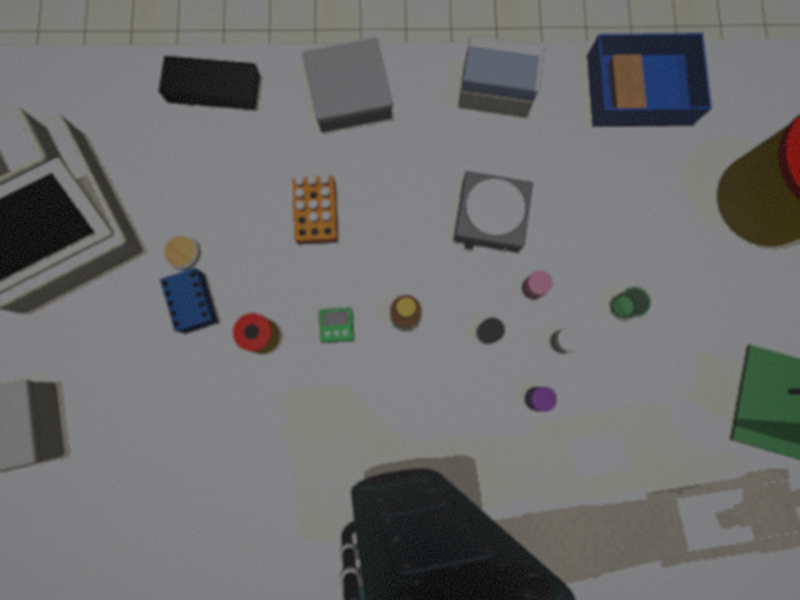

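The top view (800 px scale) shows these four jar candidates: white cap (567,340), pink (538,284), purple (541,399) and black cap (490,330). I choose the white cap at (567,340), which is (269,232) in the scene view. The rack is at (315,210), the stirrer at (495,207), the block at (187,300), the pot at (255,332) and the bottle at (405,310).

Run:
```python
from h import *
t=load('top0');s=load('scene0')
k=.7
pts={'plate':((495,207),(275,349)),'potlid':((252,332),(541,304)),'bottlecap':((406,307),(398,271)),'jarcap':((570,339),(268,228)),
'timer':((336,325),(462,308)),'black':((491,330),(329,251)),'pink':((538,283),(269,272)),'purple':((543,399),(312,193)),'beaker':((638,300),(199,235)),'dish':((181,252),(601,424))}
for n,(a,b) in pts.items():
    print(n,np.round(tri(t,np.array(a)*k,s,np.array(b)*k),4) if 0 else [np.round(v,4) for v in tri(t,np.array(a)*k,s,np.array(b)*k)])
# enlarged crops
def crop(c,x0,y0,w,h,z): return cv2.resize(c['color'][y0:y0+h,x0:x0+w,::-1],(w*z,h*z),interpolation=cv2.INTER_CUBIC)
a=crop(t,100,110,160,140,5); cv2.imwrite('pics/ct1.png',a[:600])
a=crop(t,300,110,160,120,5); cv2.imwrite('pics/ct2.png',a)
```

```text
plate [array([ 0.6177, -0.1405,  0.0481]), np.float64(0.0025)]
potlid [array([0.4169, 0.245 , 0.0691]), np.float64(0.0023)]
bottlecap [array([0.4468, 0.0097, 0.0981]), np.float64(0.0025)]
jarcap [array([ 0.3996, -0.2497,  0.0409]), np.float64(0.0041)]
timer [array([0.4325, 0.1227, 0.0122]), np.float64(0.0018)]
black [array([ 0.4157, -0.1251,  0.0479]), np.float64(0.0019)]
pink [array([ 0.4895, -0.2042,  0.0512]), np.float64(0.0003)]
purple [array([ 0.3071, -0.1999,  0.0492]), np.float64(0.0025)]
beaker [array([ 0.458 , -0.3555,  0.0526]), np.float64(0.0077)]
dish [array([0.5614, 0.3835, 0.0057]), np.float64(0.0024)]
```

View pics/ct1.png

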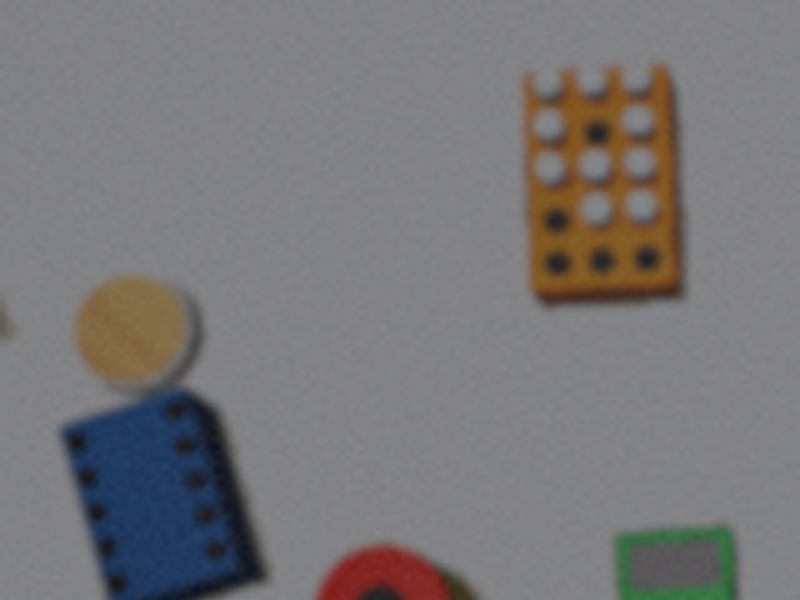

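View pics/ct2.png

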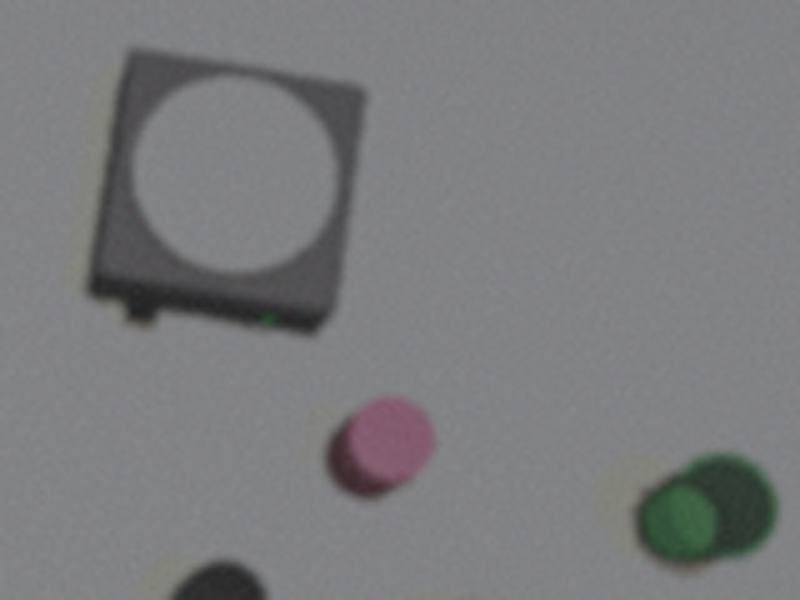

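Crop 1 shows the rack's top corners at about (527,75), (667,68), (680,287) and (537,290). The block's top corners are at about (62,430), (180,390) and (245,575). The dish sits right by the block's far end. Crop 2 shows the plate centred at (234,173).

Run:
```python
from h import *
from scipy.optimize import least_squares
t=load('top0');s=load('scene0')
def corners(x,y,a,L,W,z):
    r=np.array([[1,1],[1,-1],[-1,-1],[-1,1]])*[L/2,W/2]
    return np.c_[r@np.array([[np.cos(a),np.sin(a)],[-np.sin(a),np.cos(a)]])+[x,y],np.full(4,z)]
def hull(m):
    m=cv2.morphologyEx(m.astype(np.uint8)*255,cv2.MORPH_CLOSE,np.ones((9,9)))
    n,l,st,ce=cv2.connectedComponentsWithStats(m); return l,st,ce
# silhouette fit: box mask IoU in both pictures
def fit(cols,seed,L,W,H,roi):
    ms=[]
    for c in(t,s):
        h=cv2.cvtColor(c['color'],cv2.COLOR_RGB2HSV); m=cv2.inRange(h,*cols)
        q=proj(c,[[seed[0],seed[1],.02]])[0]; z=np.zeros_like(m); cv2.circle(z,tuple(int(v) for v in q),roi,255,-1); ms.append(cv2.morphologyEx(m&z,cv2.MORPH_CLOSE,np.ones((7,7))))
    def cost(p):
        e=0
        for c,m in zip((t,s),ms):
            P=proj(c,np.vstack([corners(*p,L,W,0),corners(*p,L,W,H)])); im=np.zeros(m.shape,np.uint8)
            cv2.fillConvexPoly(im,cv2.convexHull((P*16).round().astype(np.int32)),255,lineType=cv2.LINE_AA,shift=4)
            e+=np.abs(im.astype(float)-m).mean()
        return e
    from scipy.optimize import minimize
    b=min((minimize(cost,[seed[0]+0,seed[1],a],method='Nelder-Mead',options=dict(initial_simplex=[[seed[0],seed[1],a],[seed[0]+.02,seed[1],a],[seed[0],seed[1]+.02,a],[seed[0],seed[1],a+.2]])) for a in(-.4,-.15,0,.15,.4)),key=lambda r:r.fun)
    return b.x,b.fun,[m.sum()//255 for m in ms]
r=fit(((5,110,60),(22,255,255)),(.61,.14),.11,.07,.032,55); print('rack',r)
b=fit(((100,110,25),(130,255,255)),(.46,.36),.09,.06,.045,50); print('block',b)
rows=[]
for c,n in((t,'t'),(s,'s')):
    im=cv2.resize(c['color'][:,:,::-1],None,fx=3,fy=3,interpolation=cv2.INTER_CUBIC)
    for p,L,W,H in((r[0],.11,.07,.032),(b[0],.09,.06,.045)):
        for z in(0,H): cv2.polylines(im,[(proj(c,corners(*p,L,W,z))*3+1).astype(int)],True,(255,255,255),1)
    rows.append(im[330:730,300:700] if n=='t' else im[680:1080,860:1340][:, :400])
cv2.imwrite('pics/ov.png',np.hstack(rows))
x,y,a=r[0]
for n,o in(('pot',-.105),('block',.105)): print(n,x-np.sin(a)*o,y+np.cos(a)*o)
```

```text
rack (array([0.62698959, 0.15730653, 0.05380874]), np.float64(0.5737457482993198), [np.uint64(1247), np.uint64(1588)])
block (array([0.47364371, 0.36025623, 0.23833781]), np.float64(0.6410586734693877), [np.uint64(1102), np.uint64(1241)])
pot 0.6326367845500059 0.05245850478846707
block 0.6213424019767247 0.2621545632213531
```

View pics/ov.png

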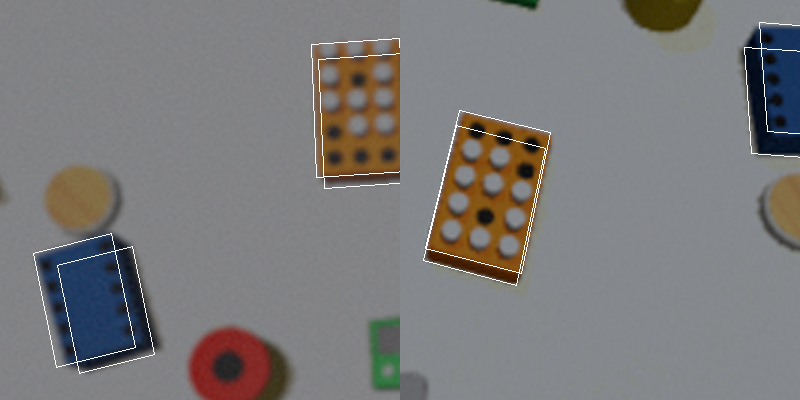

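The overlay fits the rack and block to a few mm. I go over the jar first for the close check with the wrist camera, then fetch the bottle.

>>> step_arm(
  plan=[
    [0,0,0,0.92,-1],
    [0,0,0,0.92,-1],
    [0,0,0,0.92,-1],
    [0.55,-0.71,0,0,-1],
    [0.55,-0.71,0,0,-1],
    [0.55,-0.71,0,0,-1],
    [0.55,-0.71,0,0,-1],
    [0.55,-0.71,0,0,-1],
    [0.55,-0.71,0,0,-1],
    [0.55,-0.71,0,0,-1],
    [0.55,-0.71,0,0,-1],
    [0,0,0,0,-1],
  ],
)

```text
time: 1.35
ee_pos: [0.3536, -0.246, 0.2312]
orientation: [-3.14, -0.001, 0.008]
ft_force: [-0.4, -1.1, 0.9]
gripper_width: 0.0854
gripper_force: 0.0
```

Run:
```python
from h import *
c=grab('wrist','w1'); s=read_state(); print(s['ee_pos'],s['orientation'],s['joint_pos'])
print(proj(c,[[.4,-.25,.05],[.4,-.25,0]]))
```

```text
[ 0.35225413 -0.24805206  0.23113177] [-3.14136351e+00  1.50011871e-04  5.56620176e-03] [-7.45334501e-01 -1.81911502e-01  1.62900147e+00  6.56724407e-05
  1.69476870e+00  8.19903753e-01]
[[283.74631102 143.80341846]
 [283.17598524 139.77135469]]
```

View pics/w1.png

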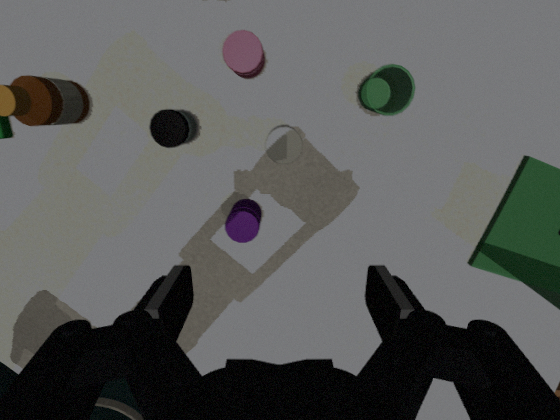

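The wrist picture shows the white-capped jar at (284,143), exactly where (0.40,-0.25) projects. Pink is at (243,52), purple at (243,220) and black at (171,127), so the choice is confirmed. On to the bottle.

>>> step_arm(
  plan=[
    [0.16,-0.86,0,0.05,-1],
    [0.16,-0.86,0,0.05,-1],
    [0.16,-0.86,0,0.05,-1],
    [0.16,-0.86,0,0.05,-1],
    [0.16,-0.86,0,0.05,-1],
    [0.16,-0.86,0,0.05,-1],
    [0,0,0,0,-1],
    [0,0,0,0,-1],
  ],
)

```text
time: 2.2
ee_pos: [0.4019, 0.007, 0.2311]
orientation: [3.141, 0.001, -0.025]
ft_force: [-0.3, -0.6, 0.8]
gripper_width: 0.0855
gripper_force: 0.0
```

Run:
```python
from h import *
c=grab('wrist','w2'); s=read_state(); print(s['ee_pos'],s['orientation'])
print(proj(c,[[.447,.01,.1],[.447,.01,.0]]),proj(load('top0'),[[.447,.01,.1]]))
```

```text
[0.40187481 0.00622333 0.23103324] [ 3.14051443e+00  7.17766241e-04 -2.71217661e-02]
[[274.49263507 150.56476143]
 [275.51045193 140.56581448]] [[283.27283568 214.87200953]]
```

View pics/w2.png

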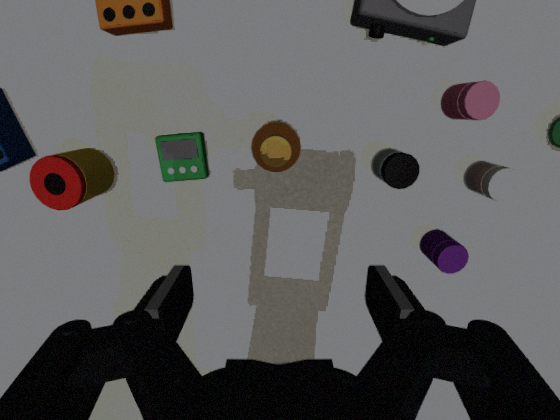

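The bottle cap at (275,149) matches the prediction (274,151), so the bottle is at (0.447,0.010). Now I descend and grip.

>>> step_arm(
  plan=[
    [0.45,-0.04,0,-0.3,-1],
    [0.45,-0.04,0,0,-1],
    [0,0,0,0,-1],
    [0,0,0.7,0,-1],
    [0,0,0.7,0,-1],
    [0,0,0.7,0,-1],
    [0,0,0.7,0,-1],
    [0,0,0.6,0,-1],
    [0,0,0.5,0,-1],
    [0,0,0,0,-1],
    [0,0,0,0,-1],
  ],
)

```text
time: 3.35
ee_pos: [0.4466, 0.0095, 0.0366]
orientation: [3.141, 0.001, -0.002]
ft_force: [0.3, 0.1, -0.0]
gripper_width: 0.0852
gripper_force: 0.0
```

>>> step_arm(
  plan=[
    [0,0,0,0,0],
    [0,0,0,0,0.3],
    [0,0,0,0,1],
    [0,0,0,0,1],
    [0,0,0,0,1],
    [0,0,0,0,1],
    [0,0,0,0,1],
  ],
  grip_force=30,
)

```text
time: 4.05
ee_pos: [0.4483, 0.0103, 0.0383]
orientation: [3.14, -0.003, 0.0]
ft_force: [-0.8, -1.0, 5.9]
gripper_width: 0.0493
gripper_force: 31.1
```

>>> step_arm(
  plan=[
    [0,0,-0.4,0,1],
    [0,0,-0.5,0,1],
    [0,0,-0.6,0,1],
    [0,0,-0.5,0,1],
    [0.4,0.4,0,0,1],
    [0.6,0.5,0,0,1],
    [0.6,0.5,0,0,1],
    [0.6,0.5,0,0,1],
    [0.6,0.5,0,0,1],
    [0.4,0.4,0,0,1],
    [0.2,0.2,0,0,1],
    [0,0,0,0,1],
  ],
)

```text
time: 5.25
ee_pos: [0.6177, -0.1407, 0.135]
orientation: [-3.142, 0.001, -0.002]
ft_force: [-0.5, 0.1, -2.6]
gripper_width: 0.0489
gripper_force: 32.1
```

>>> step_arm(
  plan=[
    [0,0,0,0,1],
    [0,0,0,0,1],
    [0,0,0,0,1],
  ],
)

```text
time: 5.55
ee_pos: [0.6165, -0.1384, 0.1365]
orientation: [-3.141, 0.0, 0.001]
ft_force: [-0.2, 0.0, -2.5]
gripper_width: 0.0494
gripper_force: 32.1
```

>>> step_arm(
  plan=[
    [0,0,0.3,0,1],
    [0,0,0.3,0,1],
    [0,0,0.2,0,1],
    [0,0,0.1,0,1],
    [0,0,0.05,0,1],
    [0,0,0,0,1],
    [0,0,0,0,1],
  ],
)

```text
time: 6.25
ee_pos: [0.6175, -0.1395, 0.089]
orientation: [3.141, -0.001, -0.0]
ft_force: [-0.6, -0.6, -2.9]
gripper_width: 0.049
gripper_force: 32.1
```

>>> step_arm(
  plan=[
    [0,0,0.02,0,1],
    [0,0,0.02,0,1],
    [0,0,0,0,1],
  ],
)

```text
time: 6.55
ee_pos: [0.6175, -0.1396, 0.0884]
orientation: [3.141, -0.002, -0.0]
ft_force: [-1.7, -0.5, 4.5]
gripper_width: 0.0487
gripper_force: 32.6
```

The plate takes the weight, so I release and rise.

>>> step_arm(
  plan=[
    [0,0,0,0,0.2],
    [0,0,0,0,0],
    [0,0,0,0,-0.5],
    [0,0,0,0,-1],
    [0,0,0,0,-1],
    [0,0,-0.4,0,-1],
    [0,0,-0.8,0,-1],
    [0,0,-0.8,0,-1],
    [0,0,-0.8,0,-1],
    [0,0,0,0,-1],
  ],
)

```text
time: 7.55
ee_pos: [0.6199, -0.1402, 0.2352]
orientation: [3.137, -0.014, 0.0]
ft_force: [1.2, 0.3, 1.0]
gripper_width: 0.0856
gripper_force: 0.0
```

Run:
```python
from h import *
s=grab('scene','s1');t=load('top0')
b=s['color'][210:300,140:260,::-1]; cv2.imwrite('pics/s1c.png',cv2.resize(b,None,fx=6,fy=6,interpolation=cv2.INTER_CUBIC))
print(read_state()['ee_pos'], (proj(s,[[.6177,-.1405,.15],[.6177,-.1405,.05]])-[140,210])*6)
```

```text
[ 0.61883252 -0.13985868  0.23148525] [[265.65778431  80.98300217]
 [309.65731966 202.76099078]]
```

View pics/s1c.png

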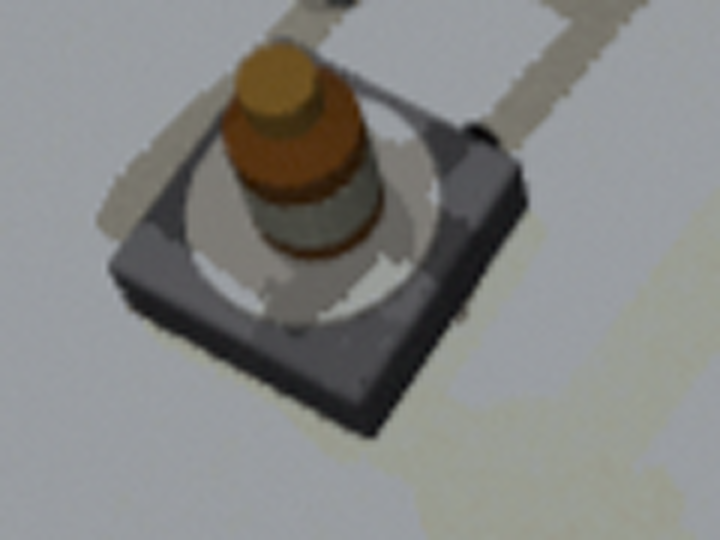

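The bottle stands upright. Its cap is at (277,80) against an ideal (266,81), about 4 mm off the plate's centre, which is fine. On to the pot.

>>> step_arm(
  plan=[
    [-0.45,-0.86,0,0,-1],
    [-0.45,-0.86,0,0,-1],
    [-0.45,-0.86,0,0,-1],
    [-0.45,-0.86,0,0,-1],
    [-0.45,-0.86,0,0,-1],
    [-0.45,-0.86,0,0,-1],
    [-0.45,-0.86,0,0,-1],
    [-0.45,-0.86,0,0,-1],
    [-0.45,-0.82,0,0,-1],
    [0,0,0,0,-1],
    [0,0,0,0,-1],
  ],
)

```text
time: 8.7
ee_pos: [0.4135, 0.2462, 0.2251]
orientation: [3.14, 0.002, 0.003]
ft_force: [-0.9, -0.8, -0.1]
gripper_width: 0.0852
gripper_force: 0.0
```

Run:
```python
from h import *
c=grab('wrist','w3'); s=read_state(); print(s['ee_pos'],s['orientation'],s['joint_pos'])
print(proj(c,[[.417,.245,.07]]))
h=cv2.cvtColor(c['color'],cv2.COLOR_RGB2HSV); m=cv2.inRange(h,(0,150,50),(6,255,255))|cv2.inRange(h,(174,150,50),(180,255,255))
n,l,st,ce=cv2.connectedComponentsWithStats(m); i=st[1:,4].argmax()+1; print(st[i],ce[i], onz(c,st[i][:2]+st[i][2:4]/2-.5,.07))
```

```text
[0.41416719 0.24532397 0.22531937] [3.13981357e+00 1.88375713e-03 6.28461028e-04] [ 4.17494912e-01 -6.34500013e-02  1.53479434e+00 -8.68500207e-04
  1.67269106e+00  1.98757381e+00]
[[280.08848923 188.77320918]]
[ 251  159   58   57 2152] [279.54925651 187.13011152] [0.41884194 0.24560322 0.07      ]
```

View pics/w3.png

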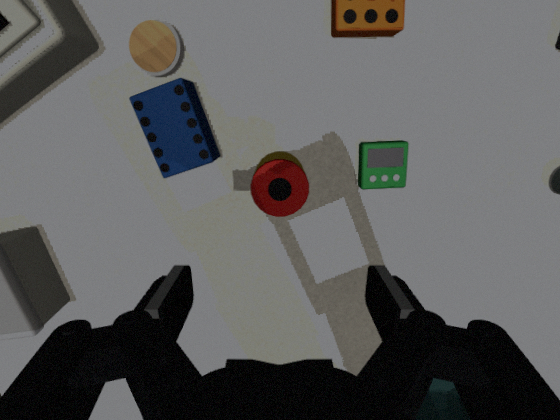

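The pot lid at (280,187) puts the pot at (0.418,0.2455). I descend and grip.

>>> step_arm(
  plan=[
    [0.09,0,0,0,-1],
    [0,0,0.7,0,-1],
    [0,0,0.7,0,-1],
    [0,0,0.7,0,-1],
    [0,0,0.7,0,-1],
    [0,0,0.6,0,-1],
    [0,0,0.4,0,-1],
    [0,0,0.2,0,-1],
    [0,0,0,0,-1],
    [0,0,0,0,-1],
  ],
)

```text
time: 9.75
ee_pos: [0.4203, 0.2454, 0.0276]
orientation: [-3.141, -0.001, -0.001]
ft_force: [0.4, -0.1, -0.4]
gripper_width: 0.0855
gripper_force: 0.0
```

>>> step_arm(
  plan=[
    [0,0,0,0,-0.4],
    [0,0,0,0,0],
    [0,0,0,0,1],
    [0,0,0,0,1],
    [0,0,0,0,1],
    [0,0,0,0,1],
    [0,0,-0.4,0,1],
    [0,0,-0.6,0,1],
    [0,0,-0.6,0,1],
    [0,0,-0.4,0,1],
    [0,0,0,0,1],
    [0,0,0,0,1],
  ],
  grip_force=25,
)

```text
time: 10.95
ee_pos: [0.4186, 0.2456, 0.126]
orientation: [3.141, 0.001, 0.0]
ft_force: [0.3, 0.4, -2.2]
gripper_width: 0.0595
gripper_force: 27.6
```

>>> step_arm(
  plan=[
    [0.3,0.26,0,0,1],
    [0.6,0.54,0,0,1],
    [0.6,0.54,0,0,1],
    [0.6,0.54,0,0,1],
    [0.6,0.54,0,0,1],
    [0.6,0.54,0,0,1],
    [0.6,0.54,0,0,1],
    [0.38,0.36,0,0,1],
    [0,0,0,0,1],
    [0,0,0,0,1],
    [0,0,0,0,1],
    [0,0,0,0,1],
  ],
)

```text
time: 12.15
ee_pos: [0.632, 0.0537, 0.1262]
orientation: [-3.141, 0.001, 0.001]
ft_force: [-0.2, -0.5, -0.9]
gripper_width: 0.0591
gripper_force: 27.6
```

>>> step_arm(
  plan=[
    [0,0,0.4,0,1],
    [0,0,0.6,0,1],
    [0,0,0.4,0,1],
    [0,0,0.3,0,1],
    [0,0,0.15,0,1],
    [0,0,0.08,0,1],
    [0,0,0,0,1],
    [0,0,0,0,1],
  ],
)

```text
time: 12.95
ee_pos: [0.6339, 0.0527, 0.0316]
orientation: [3.141, -0.002, 0.0]
ft_force: [-0.6, -0.1, -1.9]
gripper_width: 0.0594
gripper_force: 27.6
```

>>> step_arm(
  plan=[
    [0,0,0.03,0,1],
    [0,0,0.03,0,1],
    [0,0,0.02,0,1],
    [0,0,0,0,1],
  ],
)

```text
time: 13.35
ee_pos: [0.6338, 0.0526, 0.0285]
orientation: [3.142, -0.002, -0.0]
ft_force: [-1.8, -0.5, 5.5]
gripper_width: 0.0593
gripper_force: 28.1
```

>>> step_arm(
  plan=[
    [0,0,0,0,0],
    [0,0,0,0,-0.5],
    [0,0,0,0,-0.75],
    [0,0,0,0,-0.75],
    [0,0,-0.3,0,-0.75],
    [0,0,-0.7,0,-0.75],
    [0,0,-0.8,0,-0.75],
    [0,0,-0.8,0,-1],
    [0,0,-0.8,0,-1],
    [0,0,-0.6,0,-1],
  ],
)

```text
time: 14.35
ee_pos: [0.6337, 0.0527, 0.2312]
orientation: [3.141, -0.005, 0.0]
ft_force: [0.7, -0.7, -0.4]
gripper_width: 0.0854
gripper_force: 0.0
```

>>> step_arm(
  plan=[
    [-0.4,-0.77,0,0,-1],
    [-0.4,-0.77,0,0,-1],
    [-0.4,-0.77,0,0,-1],
    [-0.4,-0.77,0,0,-1],
    [-0.4,-0.77,0,0,-1],
    [-0.4,-0.77,0,0,-1],
    [-0.4,-0.77,0,0,-1],
    [-0.4,-0.77,0,0,-1],
    [0,0,0,-0.9,-1],
    [0,0,0,-0.9,-1],
    [0,0,0,-0.9,-1],
    [0,0,0,0,-1],
  ],
)

```text
time: 15.55
ee_pos: [0.473, 0.361, 0.2274]
orientation: [-3.141, -0.001, 0.236]
ft_force: [0.2, -0.3, 0.3]
gripper_width: 0.086
gripper_force: 0.0
```

Run:
```python
from h import *
import time
c=grab('wrist','w4'); s=read_state(); print(s['ee_pos'],s['orientation'],s['joint_pos'])
h=cv2.cvtColor(c['color'],cv2.COLOR_RGB2HSV)
x,y,a=.4736,.3603,.238
r=np.array([[1,1],[1,-1],[-1,-1],[-1,1]])*[.045,.03]
Q=np.c_[r@np.array([[np.cos(a),np.sin(a)],[-np.sin(a),np.cos(a)]])+[x,y],np.full(4,.045)]
P=proj(c,Q); print(P)
x0,y0=(P.mean(0)-[80,60]).astype(int); y0=max(y0,0)
im=cv2.resize(c['color'][y0:y0+140,x0:x0+160,::-1],None,fx=4,fy=4,interpolation=cv2.INTER_CUBIC)
cv2.imwrite('pics/w4c.png',im); print(x0,y0)
tp=grab('top','t2'); 
h=cv2.cvtColor(tp['color'],cv2.COLOR_RGB2HSV); m=cv2.inRange(h,(0,150,50),(6,255,255))|cv2.inRange(h,(174,150,50),(180,255,255)); m[:, 350:]=0
n,l,st,ce=cv2.connectedComponentsWithStats(m); i=st[1:,4].argmax()+1; print('pot',st[i],onz(tp,st[i][:2]+st[i][2:4]/2-.5,.07))
```

```text
[0.47305493 0.36082416 0.22724456] [-3.14132790e+00 -1.06859426e-03  2.34215939e-01] [ 5.56384295e-01  1.87665695e-01  1.26613852e+00 -8.77952999e-05
  1.68669099e+00  1.89295434e+00]
[[251.73100693 144.74828139]
 [308.347871   144.67195072]
 [306.20399224 224.30400319]
 [253.91636674 224.37836747]]
200 124
pot [252 127  23  24 371] [0.62865861 0.05204174 0.07      ]
```

View pics/w4c.png

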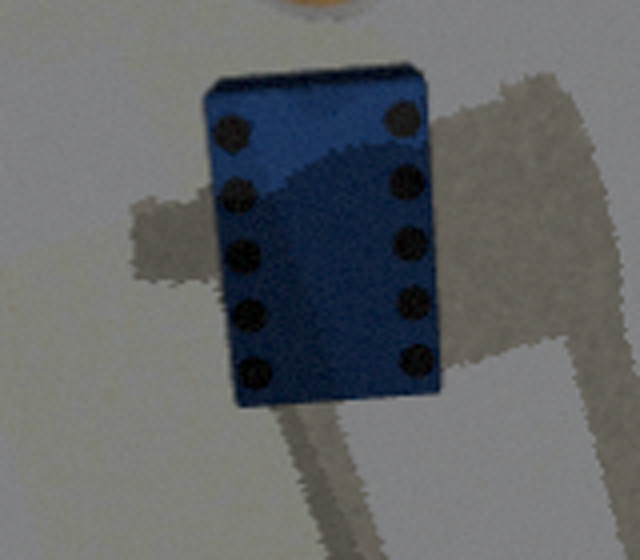

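The block's top corners in the crop are (207,97), (428,80), (440,392) and (237,406). It is turned slightly from my estimate.

Run:
```python
from h import *
c=load('w4')
X=np.array([onz(c,np.array(p)/4+[200,124]-.4,.045)[:2] for p in((207,97),(428,80),(440,392),(237,406))])
print(X.round(4).tolist(),X.mean(0))
for i,j in((2,1),(3,0),(0,1),(3,2)): d=X[j]-X[i]; print(np.hypot(*d),np.arctan2(d[1],d[0]))
```

```text
[[0.507, 0.3998], [0.525, 0.3438], [0.441, 0.3176], [0.4233, 0.3731]] [0.47408201 0.35859683]
0.08800913930766631 0.302626543694523
0.08784817518198228 0.3079113189573049
0.05877305570182731 -1.2582688653771377
0.0583074298958175 -1.2609715506474664
```

>>> step_arm(
  plan=[
    [0,0,0,-0.84,-1],
    [0,0.05,0,0,-1],
    [0,0,0.8,0,-1],
    [0,0,0.8,0,-1],
    [0,0,0.8,0,-1],
    [0,0,0.8,0,-1],
    [0,0,0.5,0,-1],
    [0,0,0.4,0,-1],
    [0,0,0.2,0,-1],
    [0,0,0.08,0,-1],
    [0,0,0,0,-1],
  ],
)

```text
time: 16.75
ee_pos: [0.4742, 0.3584, 0.0076]
orientation: [-3.142, -0.0, 0.308]
ft_force: [-0.2, 0.0, -0.6]
gripper_width: 0.0853
gripper_force: 0.0
```

>>> step_arm(
  plan=[
    [0,0,0,0,-0.4],
    [0,0,0,0,0],
    [0,0,0,0,1],
    [0,0,0,0,1],
    [0,0,0,0,1],
    [0,0,0,0,1],
    [0,0,-0.3,0,1],
    [0,0,-0.5,0,1],
    [0,0,-0.6,0,1],
    [0,0,-0.4,0,1],
    [0,0,0,0,1],
    [0,0,0,0,1],
  ],
  grip_force=60,
)

```text
time: 17.95
ee_pos: [0.4732, 0.358, 0.0966]
orientation: [3.141, 0.001, 0.309]
ft_force: [-0.2, -0.8, -4.8]
gripper_width: 0.059
gripper_force: 67.0
```

>>> step_arm(
  plan=[
    [0,0,0,0.97,1],
    [0,0,0,0.97,1],
    [0,0,0,0.97,1],
    [0.35,0.28,0,0,1],
    [0.5,0.36,0,0,1],
    [0.5,0.36,0,0,1],
    [0.5,0.36,0,0,1],
    [0.5,0.36,0,0,1],
    [0.5,0.36,0,0,1],
    [0,0,0,0,1],
    [0,0,0,0,1],
    [0,0,0,0,1],
  ],
)

```text
time: 19.15
ee_pos: [0.6202, 0.2625, 0.0951]
orientation: [3.141, 0.004, 0.055]
ft_force: [0.6, 0.9, -4.4]
gripper_width: 0.0591
gripper_force: 66.8
```

>>> step_arm(
  plan=[
    [0,0,0.3,0,1],
    [0,0,0.5,0,1],
    [0,0,0.4,0,1],
    [0,0,0.3,0,1],
    [0,0,0.12,0,1],
    [0,0,0.06,0,1],
    [0,0,0,0,1],
    [0,0,0,0,1],
  ],
)

```text
time: 19.95
ee_pos: [0.6227, 0.2626, 0.0147]
orientation: [-3.141, -0.003, 0.055]
ft_force: [0.0, 0.3, -3.4]
gripper_width: 0.0594
gripper_force: 66.8
```

>>> step_arm(
  plan=[
    [0,0,0.04,0,1],
    [0,0,0.04,0,1],
    [0,0,0.03,0,1],
    [0,0,0,0,1],
  ],
)

```text
time: 20.35
ee_pos: [0.6223, 0.2624, 0.0092]
orientation: [-3.141, -0.001, 0.055]
ft_force: [-2.8, -1.4, 2.8]
gripper_width: 0.0591
gripper_force: 67.6
```

>>> step_arm(
  plan=[
    [0,0,0,0,0],
    [0,0,0,0,-0.5],
    [0,0,0,0,-0.75],
    [0,0,0,0,-0.75],
    [0,0,-0.3,0,-0.75],
    [0,0,-0.7,0,-0.75],
    [0,0,-0.8,0,-0.75],
    [0,0,-0.8,0,-1],
    [0,0,-0.8,0,-1],
    [-0.5,0.5,-0.8,0,-1],
    [-0.5,0.5,0,0,-1],
    [0,0,0,0,-1],
  ],
)

```text
time: 21.55
ee_pos: [0.5746, 0.2091, 0.2187]
orientation: [3.141, -0.003, 0.053]
ft_force: [-1.0, -0.4, -0.7]
gripper_width: 0.0853
gripper_force: 0.0
```

Run:
```python
from h import *
c=grab('wrist','w5'); s=read_state(); print(s['ee_pos'],s['orientation'])
cv2.imwrite('pics/w5b.png',cv2.resize(c['color'][:,:,::-1],(800,600),interpolation=cv2.INTER_CUBIC))
```

```text
[0.57553404 0.21032997 0.21746076] [-3.14108700e+00 -2.77135539e-03  5.34938553e-02]
```

View pics/w5b.png

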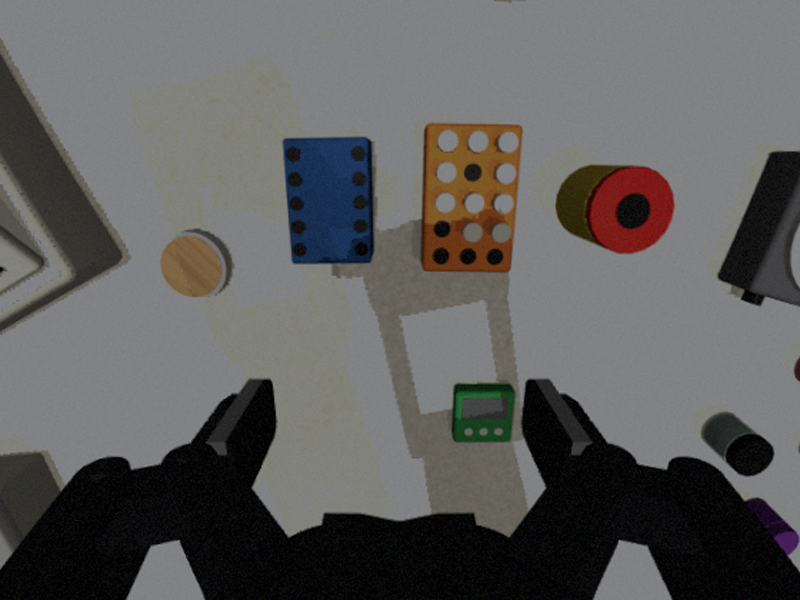

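The block's top corners are (283,139), (370,138), (372,263) and (291,263). The rack's are (426,123), (522,124), (511,271) and (422,271). The pot lid is centred at (630,209).

Run:
```python
from h import *
c=load('w5')
f=lambda p,z:onz(c,np.array(p)*.7,z)[:2]
B=np.array([f(p,.045) for p in((283,139),(370,138),(372,263),(291,263))])
Rk=np.array([f(p,.032) for p in((426,123),(522,124),(511,271),(422,271))])
pot=f((630,209),.07)
yaw=lambda X:np.arctan2(*((X[0]+X[1]-X[2]-X[3])[::-1]))
for n,X in(('B',B),('R',Rk)): print(n,X.mean(0),yaw(X))
a=yaw(Rk); M=np.array([[np.cos(a),np.sin(a)],[-np.sin(a),np.cos(a)]])
print('block rel',M@(B.mean(0)-Rk.mean(0)),'pot',pot,M@(pot-Rk.mean(0)))
```

```text
B [0.62118927 0.26208993] 0.050689259452107095
R [0.62755302 0.15813726] 0.04690670078135726
block rel [-0.00148245  0.10413671] pot [0.63161483 0.05502089] [-0.00077773 -0.10319341]
```

The layout is within a few mm of target: block at +104 mm, pot at -103 mm, parallel. Now the jar.

>>> step_arm(
  plan=[
    [0,0,0,0.61,-1],
    [-0.32,0.84,0,0,-1],
    [-0.32,0.84,0,0,-1],
    [-0.32,0.84,0,0,-1],
    [-0.32,0.84,0,0,-1],
    [-0.32,0.84,0,0,-1],
    [-0.32,0.84,0,0,-1],
    [-0.32,0.84,0,0,-1],
    [-0.32,0.84,0,0,-1],
    [-0.32,0.84,0,0,-1],
    [-0.32,0.84,0,0,-1],
    [-0.32,0.8,0,0,-1],
  ],
)

```text
time: 22.8
ee_pos: [0.4008, -0.2507, 0.2156]
orientation: [3.141, -0.001, 0.002]
ft_force: [1.1, 0.1, -0.3]
gripper_width: 0.0855
gripper_force: 0.0
```

>>> step_arm(
  plan=[
    [0,0,0,0,-1],
    [0,0,0,0,-1],
  ],
)

```text
time: 23.0
ee_pos: [0.4012, -0.2497, 0.2152]
orientation: [-3.141, -0.0, -0.0]
ft_force: [0.2, -0.2, 0.1]
gripper_width: 0.0855
gripper_force: 0.0
```

Run:
```python
from h import *
c=grab('wrist','w6'); s=read_state(); print(s['ee_pos'],s['orientation'])
P=proj(c,[[.3996,-.2497,.05]])[0]; print(P); x0,y0=(P-[70,50]).astype(int); print(x0,y0)
g=c['color'][y0:y0+100,x0:x0+140,::-1]; g=cv2.normalize(g,None,0,255,cv2.NORM_MINMAX)
cv2.imwrite('pics/w6c.png',cv2.resize(g,None,fx=5,fy=5,interpolation=cv2.INTER_CUBIC))
```

```text
[ 0.40147401 -0.24883165  0.21522789] [-3.14074303e+00 -2.66385150e-04  1.49754173e-03]
[279.34047711 191.48933437]
209 141
```

View pics/w6c.png

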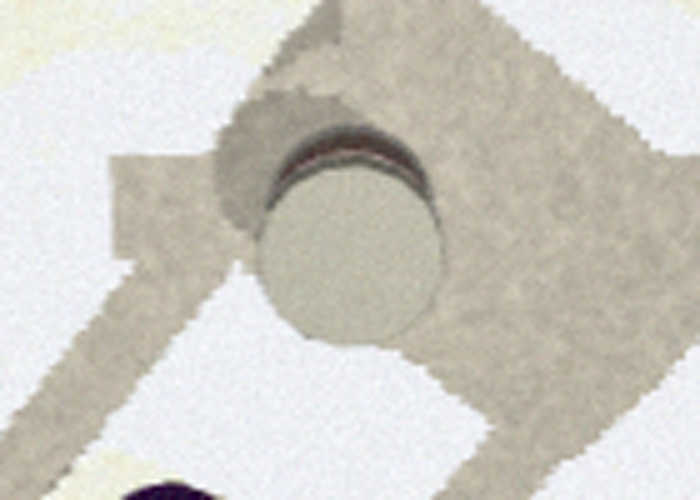

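The jar's cap is centred at crop (351,256), which is pixel (279,192) and matches (0.399,-0.250). I descend and grip gently.

>>> step_arm(
  plan=[
    [-0.04,0,0,0,-1],
    [0,0,0.8,0,-1],
    [0,0,0.8,0,-1],
    [0,0,0.8,0,-1],
    [0,0,0.7,0,-1],
    [0,0,0.5,0,-1],
    [0,0,0.3,0,-1],
    [0,0,0.12,0,-1],
    [0,0,0,0,-1],
    [0,0,0,0,-1],
  ],
)

```text
time: 24.05
ee_pos: [0.3999, -0.249, 0.0154]
orientation: [3.14, -0.002, 0.003]
ft_force: [-0.0, 0.2, -0.9]
gripper_width: 0.0856
gripper_force: 0.0
```

>>> step_arm(
  plan=[
    [0,0,0,0,-0.2],
    [0,0,0,0,0.2],
    [0,0,0,0,1],
    [0,0,0,0,1],
    [0,0,0,0,1],
    [0,0,0,0,1],
    [0,0,0,0,1],
  ],
  grip_force=20,
)

```text
time: 24.75
ee_pos: [0.3993, -0.2494, 0.015]
orientation: [3.141, -0.001, 0.002]
ft_force: [0.2, 0.2, 5.7]
gripper_width: 0.0392
gripper_force: 20.6
```

>>> step_arm(
  plan=[
    [0,0,-0.4,0,1],
    [0,0,-0.6,0,1],
    [0,0,-0.6,0,1],
    [0,0,-0.6,0,1],
    [0,0,-0.6,0,1],
    [0,0,-0.2,0,1],
    [0,0,0,0,1],
    [0,0,0,0,1],
  ],
)

```text
time: 25.55
ee_pos: [0.3982, -0.2484, 0.1623]
orientation: [-3.14, 0.002, 0.002]
ft_force: [-1.3, -0.5, -0.7]
gripper_width: 0.0395
gripper_force: 20.4
```

>>> step_arm(
  plan=[
    [0.2,-0.5,0,0,1],
    [0.4,-0.9,0,0,1],
    [0.4,-0.92,0,0,1],
    [0.4,-0.92,0,0,1],
    [0.4,-0.92,0,0,1],
    [0.4,-0.92,0,0,1],
    [0.4,-0.92,0,0,1],
    [0.4,-0.92,0,0,1],
    [0.4,-0.92,0,0,1],
    [0.4,-0.92,0,0,1],
    [0.4,-0.92,0,0,1],
    [0.25,-0.54,0,0,1],
  ],
)

```text
time: 26.75
ee_pos: [0.6192, 0.2644, 0.16]
orientation: [3.141, 0.005, 0.004]
ft_force: [0.1, -1.7, 0.2]
gripper_width: 0.0394
gripper_force: 20.5
```

>>> step_arm(
  plan=[
    [0,0,0,0,1],
    [0,0,0,0,1],
    [0,0,0,0,1],
    [0,0,0,0,1],
  ],
)

```text
time: 27.15
ee_pos: [0.6196, 0.2595, 0.1639]
orientation: [3.141, 0.001, -0.0]
ft_force: [0.5, 0.8, -0.1]
gripper_width: 0.0397
gripper_force: 20.6
```

>>> step_arm(
  plan=[
    [0.03,-0.03,0.4,0,1],
    [0,0,0.5,0,1],
    [0,0,0.4,0,1],
    [0,0,0.3,0,1],
    [0,0,0.2,0,1],
    [0,0,0.12,0,1],
    [0,0,0.04,0,1],
    [0,0,0,0,1],
    [0,0,0,0,1],
  ],
)

```text
time: 28.05
ee_pos: [0.6222, 0.2628, 0.0675]
orientation: [-3.141, -0.002, 0.002]
ft_force: [0.5, -0.1, -0.0]
gripper_width: 0.0395
gripper_force: 20.6
```

>>> step_arm(
  plan=[
    [0,0,0.03,0,1],
    [0,0,0.02,0,1],
    [0,0,0,0,1],
  ],
)

```text
time: 28.35
ee_pos: [0.6214, 0.2626, 0.0637]
orientation: [3.141, 0.0, 0.002]
ft_force: [0.3, -0.0, -0.3]
gripper_width: 0.0391
gripper_force: 20.6
```

>>> step_arm(
  plan=[
    [0,0,0.03,0,1],
    [0,0,0.03,0,1],
    [0,0,0,0,1],
  ],
)

```text
time: 28.65
ee_pos: [0.6213, 0.2625, 0.0603]
orientation: [3.141, 0.001, 0.002]
ft_force: [-0.3, -0.9, -0.3]
gripper_width: 0.0395
gripper_force: 20.6
```

>>> step_arm(
  plan=[
    [0,0,0.02,0,1],
    [0,0,0.01,0,1],
    [0,0,0,0,1],
  ],
)

```text
time: 28.95
ee_pos: [0.6215, 0.2625, 0.0601]
orientation: [3.142, -0.0, 0.002]
ft_force: [-2.5, -1.0, 4.2]
gripper_width: 0.0395
gripper_force: 20.9
```

The jar is down on the block. I release, rise and check.

>>> step_arm(
  plan=[
    [0,0,0,0,0.3],
    [0,0,0,0,0],
    [0,0,0,0,-0.3],
    [0,0,0,0,-0.6],
    [0,0,0,0,-0.6],
    [0,0,-0.3,0,-0.6],
    [0,0,-0.7,0,-0.6],
    [0,0,-0.7,0,-0.6],
    [0,0,-0.7,0,-0.6],
    [0,0,-0.7,0,-0.6],
    [-0.8,0.6,-0.3,0,-0.6],
    [-0.8,0.6,0,0,-0.6],
  ],
)

```text
time: 30.15
ee_pos: [0.5448, 0.2039, 0.2328]
orientation: [-3.14, -0.007, 0.003]
ft_force: [-1.1, 0.1, 1.3]
gripper_width: 0.0681
gripper_force: 0.0
```

>>> step_arm(
  plan=[
    [-0.8,0.6,0,0,-0.6],
    [-0.8,0.8,0,0,-0.6],
    [-0.8,0.8,0,0,-0.6],
    [0,0,0,0,-0.6],
    [0,0,0,0,-0.6],
  ],
)

```text
time: 30.65
ee_pos: [0.4326, 0.1024, 0.2302]
orientation: [-3.141, -0.004, 0.0]
ft_force: [0.7, 0.1, -0.2]
gripper_width: 0.0686
gripper_force: 0.0
```

Run:
```python
from h import *
s=grab('scene','s9'); t=grab('top','t9')
a=cv2.resize(s['color'][200:330,150:450,::-1],(800,347),interpolation=cv2.INTER_CUBIC)
b=cv2.resize(t['color'][110:205,180:480,::-1],(800,253),interpolation=cv2.INTER_CUBIC)
cv2.imwrite('pics/end.png',np.vstack([a,b])); print(read_state()['ee_pos'])
k=800/300
print((proj(s,[[.6215,.2622,.095]])-[150,200])*k,(proj(t,[[.6215,.2622,.095],[.6215,.2622,.045]])-[180,110])*k+[0,347])
```

```text
[0.43373913 0.10328931 0.22980567]
[[583.78325351 245.29861697]] [[-34.39978577 424.09150369]
 [-18.28873665 444.09227217]]
```

View pics/end.png

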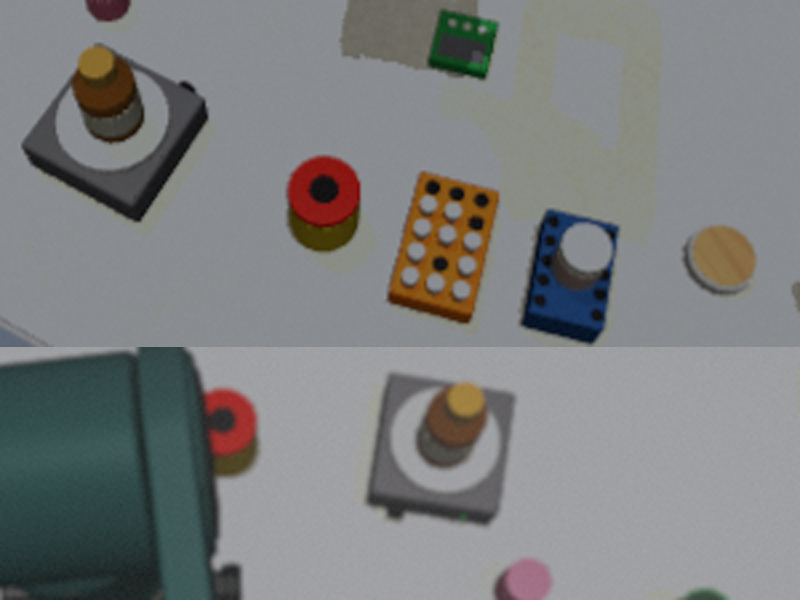

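The jar cap at (585,246) against a predicted (584,245) sits centred on the block. The bottle is on the plate, the pot is in place, and everything stands upright.

```bash
python3 -c "
from workcell import *
print(close_job())"
```

```text
the job is handed in; nothing more can be done
None
```

I handed the job in at about 31 s with all four items upright: pot and block about 4 cm either side of the rack, jar centred on the block, bottle about 4 mm off the plate's centre, bystanders untouched; no verdict came back.

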